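# Lock the battery cap of the kitchen scale with the flat driver

### The job

The kitchen scale lies upside down on the counter and its battery cap, the larger of the two slotted round caps, is not locked. Take the flat driver (the one with the flat-sided handle) from the wooden block, seat its blade in that cap's slot and, keeping it seated, turn clockwise (seen from above) until the cap reaches its stop. Then lift the driver out, stand it back in the empty hole of the block and let go; leave the small cap, the ice pick, the mug and the bowl alone.

Things in the scene. Friction and masses are not known exactly. Their poses are not given: they have to be found in the camera images.
- driver_grip (a point): Centre of the handle of the loose flat driver (about 150 g), upright, blade down, in a hole of the block. Handle flat-sided: 36 (its x) by 20 (its y) by 50 mm high; grip it across the 20 mm. Under it a round guard 46 mm across, 5 mm thick, its underside 30 mm below this point, resting on the block's top; then a 14 mm shank. Blade tip 96 mm below this point. z points up.
- driver_tip (a point): Middle of the driver's steel blade tip, same axes as driver_grip. The blade is 22 mm wide along x, 4 mm thick along y and 24 mm long; it is the same either way round.
- cap_slot (a point): Centre of the battery cap's top face, at the slot's mouth, 51 mm above the counter. Round grey cap 52 mm across, 15 mm high, on the scale. The slot runs along this point's x, 44 mm long, 14 mm wide at the mouth, narrowing to 6.4 mm at 6 mm depth, then straight to its floor at 12 mm depth. z points up; x turns with the cap.
- battery_cap (a joint): Turn of the battery cap, rad, growing clockwise seen from above: starts between 0 and 0.3 (open), hard stop at 1.5 (locked; the slot then lies along the scale's long side). It stays where it is left; turning takes about 0.08 N m. The blade has about 0.1 rad of play in the slot, so the driver must turn that much farther.
- scale: White kitchen scale lying upside down, fixed, 160 (x) by 230 (y) by 36 mm high, four black rubber feet near its corners pointing up, 6 mm high. Origin under its centre. The battery cap and the small cap sit on it 55 mm either side of its centre along y, either one at either end.
- hole_a (a point): Centre of one hole's mouth in the top of the wooden block (85 x 205 mm, 70 mm high, fixed). The hole is 34 mm across and goes straight down through the block; the driver hangs in it by its guard, its handle centre then 30 mm above this point and its tip 4 mm above the counter.
- hole_b (a point): The same for the block's other hole, 110 mm from hole_a. Driver and ice pick occupy one hole each, either way round.
- small_cap (a joint): Turn of the small slotted cap (26 mm across, 8 mm high, same shape and material) on the same scale, rad, starting between 0.7 and 0.8; to be left alone.
- pick_grip (a point): Bystander: middle of the handle of an ice pick standing in the other hole; round handle 24 mm across with a ball end 28 mm across, top 26 mm above this point, the same 46 mm guard as the driver.
- mug: Bystander: blue mug, 80 mm across, 85 mm high; origin under its centre.
- bowl: Bystander: small white bowl, 90 mm across, 45 mm high; origin under its centre.

How it is judged:
On the way, in this order (a step that is already met when the one before it is completed fails the run):
1. the driver's blade is seated in the slot of the larger cap, not yet turned (horizontal distance between driver_tip and cap_slot below 0.012 m and z of driver_tip in the frame of cap_slot below -0.004 m and angle between the x axis of driver_tip and the x axis of cap_slot, either way round below 0.3 rad and value of joint battery_cap below 0.7 rad), for 0.2 s.
2. the larger cap is turned to its stop with the blade still seated in the slot (horizontal distance between driver_tip and cap_slot below 0.012 m and z of driver_tip in the frame of cap_slot below -0.004 m and angle between the x axis of driver_tip and the x axis of cap_slot, either way round below 0.3 rad and value of joint battery_cap above 1.3 rad), for 0.2 s.
At the end, for the whole second after the job is handed in: The battery cap is turned clockwise to within 0.2 rad (11 degrees) of its stop at 1.5 rad, and the driver stands released in a hole of the block: handle centre within 15 mm of the hole's axis, guard down on the block (within 5 mm), upright within 10 degrees (value of joint battery_cap above 1.3 rad and ((horizontal distance between driver_grip and hole_a below 0.015 m and z of driver_grip in the frame of hole_a below 0.035 m) or (horizontal distance between driver_grip and hole_b below 0.015 m and z of driver_grip in the frame of hole_b below 0.035 m)) and angle between driver_grip's own z axis and vertical below 0.18 rad); the robot touches nothing.
It fails at once if the larger cap is turned by anything but the blade seated in its slot ((velocity of joint battery_cap above 0.3 rad/s or velocity of joint battery_cap below -0.3 rad/s) and (horizontal distance between driver_tip and cap_slot above 0.016 m or z of driver_tip in the frame of cap_slot above 0.002 m)).
It fails at once if the small cap is turned by more than about 0.2 rad (value of joint small_cap below 0.5 rad or value of joint small_cap above 1 rad).
It fails at once if the ice pick, the mug or the bowl is displaced by more than 30 mm (distance of any of pick_grip, mug, bowl from where it was at the start of the episode above 0.03 m).
It also fails if it takes over 54 s, if anything falls off the work surface, if the arm or the gripper's body presses on something with over 40 N, if the wrist force passes 120 N, or if a joint passes its speed limit or range.

### The arm

A 6-joint arm with a two-finger parallel gripper is mounted at the origin on the work surface. World frame = base frame: x ahead of the robot, y to its left, z up, the work surface at z = 0. Lengths are in m, angles in rad, forces in N, time in s.
With the tool pointing down it reaches from about 0.35 to 0.975 m from the base axis. Payload 4.9 kg.
Tool frame: the origin (TCP) lies midway between the tips of the shut fingers; the grasp point (between the pads) lies 19 mm behind it; z points along the fingers, y is the line along which they close (so a half turn about z gives the same grasp; the last joint's range is limited). The gripper opens to 85 mm and grips with 20 to 120 N. Pads are 22 mm wide; open, the fingers measure 114 mm over their backs; the gripper's body (76 mm by 85 mm) begins 54 mm behind the grasp point. The pads swing forward as they close: fully open they stand 13 mm farther back than shut.
Start: joints at [-1.431, 0.053, 1.613, -0, 1.476, -0.119], TCP at [0.16, -0.604, 0.2] pointing down, gripper open.
Joint ranges: [-3.01, 3.01], [-1.01, 2.22], [0.06, 2.58], [-1.02, 4.17], [0.09, 2.62], [-3.14, 3.14]. Speed limits (rad/s): [2.57, 2.57, 3.14, 3.14, 3.14, 3.14].

### API

Orientations are given as a rotation vector (axis times angle).
In Python, from station import ctrl gives the robot as it stands.
- The arm moves only by the shell command python3 -m handwheel 'ROWS' [FORCE]. ROWS is JSON, a list of rows, each an object with "gripper": the gripper command: -1 is fully open, 1 is shut, values between are in proportion; "offset": the shift along the tool's x, y, z in mm, a list of three; "rotation": the turn, a rotation vector about the tool's x, y, z in rad, a list of three. A call has exactly 8 rows; each row is the pose to reach, as a shift and turn from the pose commanded when the call began, along the tool's axes at that moment; what a row does not reach only later rows make up. A row lasts 1/8 s, in which the tool goes at most 62.5 mm and 10.7 degrees, less where a joint would pass 70% of its speed; a pose out of reach is approached as far as the arm can. A call with a gripper value outside its range is refused whole. The fingers move at their own pace and stop on an object; FORCE is the grip in N (left out, the last holds). Time passes only in rows, so rows that repeat a pose let the fingers close, or fill a call up. It gives the time, the measured TCP pose, the force, the opening and the grip force at its end, in the units of the state.
- ctrl.get_obs(): the state, without advancing time (a new reading comes with each control period).
- ctrl.get_image(name): name is "side" or "top" or "wrist"; returns a dict with "image" (400x640x3 uint8, red, green, blue), "fovy" (degrees; the focal length in pixels is half the picture's height over the tangent of half this angle, whatever the lens; pixels are square), "cx", "cy" (the principal point, pixels), "xyz" and "attitude" of the camera in the world. Camera axes: x right, y up, looking along -z (the intrinsics and any distortion apply to the point x, -y, -z); pixel columns grow to the right and rows downward; lengths in m; the calibration is good to about 2 mm. A picture is of the moment at which its call begins. There is no depth.
- ctrl.finish_job(): hands the job in; it is judged then, once.
The state is a dict: "t": time; "q": joint angles; "dq": joint speeds; "effort": joint torques, N m; "tool_pos": TCP position; "tool_rot": TCP orientation; "contact_force": force on the tool from outside, world axes, zero at the start; "wrist_torque": the same for the moment, N m; "opening": finger opening in m; "grip_force": force on a finger pad.
Only numpy, scipy, OpenCV 4.12 (cv2) and the standard library are available. Lean on these libraries where they do the work, as an engineer would, in place of code of your own. Each camera call takes 0.05 s, during which the arm holds its last target. There are 200 camera calls.

## Working session

There is one attempt and no reset: what is moved stays moved. The work goes in short steps, Python scripts to look and compute and a shell command to move; the robot and the scene stay as the last step left them, time stands still between calls to the robot, and variables do not carry over. Pictures are saved under pics/ and viewed, at most 10 in all, crops included, and the job is handed in when it is done.

```bash
mkdir -p pics; ls; cat > h.py <<'E'
import numpy as np, cv2
from station import ctrl
from scipy.spatial.transform import Rotation as R
E
python3 - <<'E'
from h import *
o=ctrl.get_obs(); print(o['t'],o['tool_pos'],o['tool_rot'],o['opening'])
ims=[]
for n in ('top','side'):
    d=ctrl.get_image(n); cv2.imwrite(f'pics/{n}0.png',d['image'][...,::-1]); np.save(f'{n}0.npy',d,allow_pickle=True)
    print({k:v for k,v in d.items() if k!='image'})
E
```

```text
pics
0.0 [ 0.15983252 -0.60350574  0.19835681] [-3.11328037e+00 -4.05107196e-01  1.16906820e-04] 0.08529186747993801
{'fovy': 53.2598859476817, 'cx': 321.97518569366406, 'cy': 196.67768110492682, 'xyz': array([0.57259759, 0.02924199, 0.99263037]), 'attitude': array([ 0.01752105, -0.06578136, -1.5760862 ])}
{'fovy': 52.386766130861325, 'cx': 318.73789038964503, 'cy': 192.88110043245592, 'xyz': array([ 0.56452278, -0.56876954,  0.61939761]), 'attitude': array([ 0.83244399, -0.03056605, -0.11783078])}
```

View pics/top0.png

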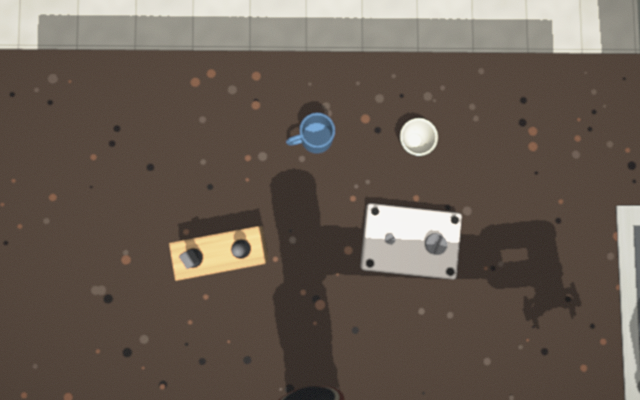

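View pics/side0.png

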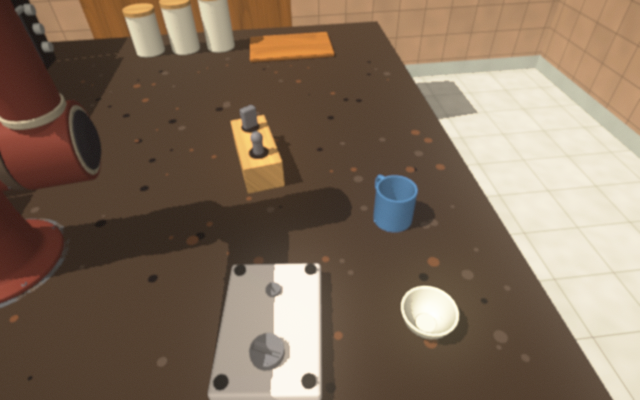

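Top view: the driver with the flat handle is at about (191,258), the pick at (241,249), the large cap at (436,242), the small cap at (390,238). The side view agrees: the flat handle is at the far end of the block, (248,118).

```bash
cat >> h.py <<'E'
def cam(d):
    f=200/np.tan(np.radians(d['fovy'])/2); return f,R.from_rotvec(d['attitude']).as_matrix(),np.array(d['xyz'])
def ray(d,uv,z):
    f,M,p=cam(d); uv=np.atleast_2d(uv).astype(float)
    v=np.c_[(uv[:,0]-d['cx'])/f,-(uv[:,1]-d['cy'])/f,-np.ones(len(uv))]@M.T
    return p+v*((z-p[2])/v[:,2])[:,None]
def proj(d,P):
    f,M,p=cam(d); c=(np.atleast_2d(P)-p)@M
    return np.c_[d['cx']+f*c[:,0]/-c[:,2], d['cy']-f*c[:,1]/-c[:,2]]
E
python3 - <<'E'
from h import *
d=np.load('top0.npy',allow_pickle=True).item(); im=d['image']
hsv=cv2.cvtColor(im,cv2.COLOR_RGB2HSV)
m=cv2.inRange(hsv,(12,70,130),(30,255,255)); m[:100]=0
m=cv2.morphologyEx(m,cv2.MORPH_CLOSE,np.ones((5,5)))
c=max(cv2.findContours(m,0,2)[0],key=cv2.contourArea); r=cv2.minAreaRect(c)
P=ray(d,cv2.boxPoints(r),.07); print('block',P.round(3), P.mean(0), [np.linalg.norm(P[i]-P[i-1]) for i in range(2)])
m=cv2.inRange(hsv,(0,0,110),(180,50,255)); m[:190]=0; m[:,500:]=0
m=cv2.morphologyEx(m,cv2.MORPH_CLOSE,np.ones((5,5)))
c=max(cv2.findContours(m,0,2)[0],key=cv2.contourArea); r=cv2.minAreaRect(c)
P=ray(d,cv2.boxPoints(r),.036); print('scale',P.round(3), P.mean(0), [np.linalg.norm(P[i]-P[i-1]) for i in range(2)])
print('cap',ray(d,(436,242),.051),'feet',ray(d,[(375,211),(454,219),(450,271),(370,263)],.042).round(3))
print('driver top',ray(d,(191,258),.1),ray(d,(241,249),.1))
a=cv2.resize(im[215:290,160:280],None,fx=6,fy=6,interpolation=2);b=cv2.resize(im[205:280,375:475],None,fx=6,fy=6,interpolation=2)
cv2.imwrite('pics/c1.png',cv2.resize(np.hstack([a,b])[...,::-1],(800,273)))
s=np.load('side0.npy',allow_pickle=True).item()['image']
E
```

```text
block [[0.519 0.354 0.07 ]
 [0.557 0.146 0.07 ]
 [0.468 0.129 0.07 ]
 [0.432 0.337 0.07 ]] [0.49384665 0.24129852 0.07      ] [np.float64(0.08890147248132929), np.float64(0.21187956604629044)]
scale [[ 0.449 -0.089  0.036]
 [ 0.609 -0.108  0.036]
 [ 0.583 -0.341  0.036]
 [ 0.423 -0.32   0.036]] [ 0.51599808 -0.21459111  0.036     ] [np.float64(0.23271085789997262), np.float64(0.16101116933524406)]
cap [[ 0.51348123 -0.2696764   0.051     ]] feet [[ 0.588 -0.127  0.042]
 [ 0.568 -0.317  0.042]
 [ 0.444 -0.305  0.042]
 [ 0.465 -0.113  0.042]]
driver top [[0.48610642 0.29110181 0.1       ]] [[0.50483074 0.18171015 0.1       ]]
```

View pics/c1.png

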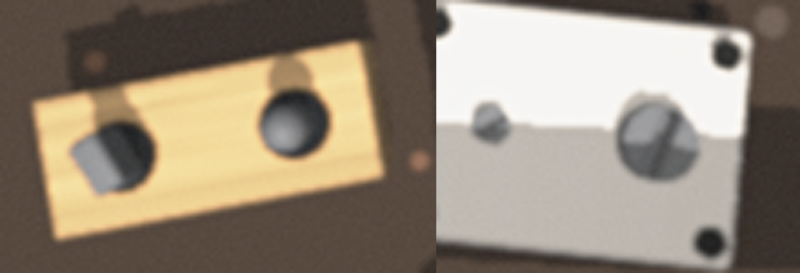

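The crop shows the slot running at about -27° in the world (consistent with an opening near 0.29). The driver handle's angle is unclear, so I'll get wrist views above the cap and then above the driver.

```bash
cat >> h.py <<'E'
def tgt(p,yaw_deg):
    o=ctrl.get_obs(); M=R.from_rotvec(o['tool_rot'])
    off=M.inv().apply(np.array(p)-o['tool_pos'])*1e3
    y=np.radians(yaw_deg); X=[np.cos(y),np.sin(y),0]; Z=[0,0,-1]
    G=R.from_matrix(np.c_[X,np.cross(Z,X),Z])
    x=M.as_matrix()[:,0]
    print('off',off.round(1),'rot',(M.inv()*G).as_rotvec().round(4),'| now yaw',np.degrees(np.arctan2(x[1],x[0])).round(2),o['tool_pos'].round(4),'t',o['t'],'q',o['q'].round(2))
E
python3 -c "
from h import *
tgt((.51,-.27,.26),60)"
```

```text
off [ 423.9 -233.   -61. ] rot [-0.0017 -0.001  -0.7884] | now yaw 14.83 [ 0.1598 -0.6036  0.1985] t 0.1 q [-1.43  0.05  1.61  0.    1.48 -0.12]
```

```bash
python3 -m handwheel '[{"gripper":-1,"offset":[40,-22,-30],"rotation":[0,0,-0.1]},{"gripper":-1,"offset":[94,-52,-55],"rotation":[0,0,-0.2]},{"gripper":-1,"offset":[148,-82,-61],"rotation":[0,0,-0.3]},{"gripper":-1,"offset":[202,-112,-61],"rotation":[0,0,-0.4]},{"gripper":-1,"offset":[256,-142,-61],"rotation":[0,0,-0.5]},{"gripper":-1,"offset":[310,-172,-61],"rotation":[0,0,-0.6]},{"gripper":-1,"offset":[364,-202,-61],"rotation":[0,0,-0.7]},{"gripper":-1,"offset":[420,-233,-61],"rotation":[0,0,-0.79]}]'
python3 - <<'E'
from h import *
d=ctrl.get_image('wrist'); cv2.imwrite('pics/w1.png',d['image'][...,::-1]); np.save('w1.npy',d,allow_pickle=True)
print({k:v for k,v in d.items() if k!='image'}, proj(d,(.513,-.27,.051)))
tgt((.486,.292,.26),120)
E
```

```text
t: 1.1
tool_pos: [0.5058, -0.2711, 0.2602]
tool_rot: [-2.717, -1.577, 0.0]
contact_force: [0.5, -0.4, 0.4]
opening: 0.0855
grip_force: 0.0
{'fovy': 70.7803927619257, 'cx': 321.1916232087115, 'cy': 198.4795298753123, 'xyz': array([ 0.53883736, -0.2151421 ,  0.43417559]), 'attitude': array([-0.25543673,  0.06756102, -0.51705923])} [[324.61545694 168.8641302 ]]
off [ 474.7 -293.3    2.6] rot [ 0.0033 -0.0051 -1.0338] | now yaw 60.77 [ 0.5101 -0.2655  0.26  ] t 1.15 q [-0.61 -0.1   1.66  0.01  1.58 -0.1 ]
```

View pics/w1.png

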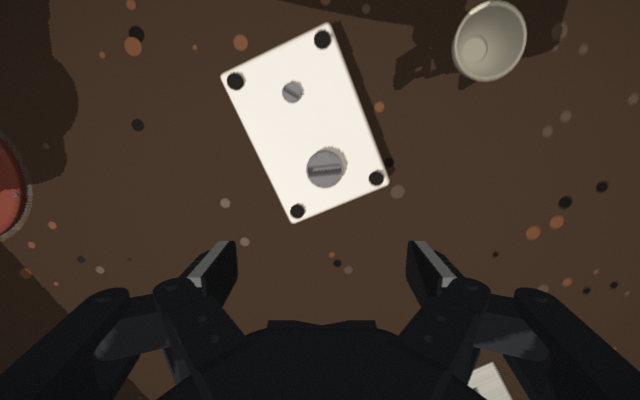

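The wrist view shows the large cap at (325,168), with its slot nearly horizontal from (309,171) to (341,167), right where the top view predicted it. I'll refine the cap and its slot from this picture while moving to the driver.

```bash
python3 -m handwheel '[{"gripper":-1,"offset":[50,-31,0],"rotation":[0,0,-0.12]},{"gripper":-1,"offset":[102,-63,0],"rotation":[0,0,-0.25]},{"gripper":-1,"offset":[154,-95,0],"rotation":[0,0,-0.38]},{"gripper":-1,"offset":[206,-127,0],"rotation":[0,0,-0.51]},{"gripper":-1,"offset":[258,-159,0],"rotation":[0,0,-0.64]},{"gripper":-1,"offset":[310,-191,0],"rotation":[0,0,-0.77]},{"gripper":-1,"offset":[362,-223,0],"rotation":[0,0,-0.9]},{"gripper":-1,"offset":[410,-253,0],"rotation":[0,0,-1.03]}]'
python3 - <<'E'
from h import *
d=np.load('w1.npy',allow_pickle=True).item(); im=d['image']; g=cv2.cvtColor(im,cv2.COLOR_RGB2GRAY)
F=[]
for u,v in [(235,81),(322,39),(376,178),(297,211)]:
    w=g[v-10:v+11,u-10:u+11]; m=cv2.moments((w<70).astype(np.uint8),True) if 0 else None
    n,l,s,c=cv2.connectedComponentsWithStats((w<70).astype(np.uint8)); k=l[10,10]; F.append((u-10+c[k][0],v-10+c[k][1]))
P=ray(d,F,.042); C=P.mean(0); ax=(P[3]+P[2]-P[0]-P[1])[:2]; ax/=np.linalg.norm(ax)
print('feet',np.round(F,1).tolist(),P.round(4).tolist(),'C',C,'long',np.degrees(np.arctan2(*ax[::-1])),'cap pred',C[:2]+.055*ax)
w=g[140:198,295:356]; m=((w<190)).astype(np.uint8)
n,l,s,c=cv2.connectedComponentsWithStats(m); k=1+s[1:,4].argmax(); mm=(l==k).astype(np.uint8)
ct=max(cv2.findContours(mm,0,2)[0],key=cv2.contourArea); e=cv2.fitEllipse(ct); print('ell',e,ray(d,(295+e[0][0],140+e[0][1]),.051))
print(g[150:188:2,308:344:3])
print(proj(d,[(*(C[:2]+.055*ax),.051)]))
E
```

```text
t: 2.15
tool_pos: [0.4892, 0.2106, 0.2602]
tool_rot: [-1.586, -2.712, 0.0]
contact_force: [0.7, -0.4, -0.0]
opening: 0.0852
grip_force: 0.0
feet [[235.0, 81.0], [322.0, 39.2], [375.9, 178.0], [297.0, 210.9]] [[0.4682, -0.1138, 0.042], [0.5904, -0.1275, 0.042], [0.5688, -0.3187, 0.042], [0.4469, -0.3049, 0.042]] C [ 0.51856037 -0.21621744  0.042     ] long -96.39382682482446 cap pred [ 0.51243546 -0.27087533]
ell ((31.223169326782227, 26.967859268188477), (36.7255973815918, 42.783775329589844), 43.791019439697266) [[ 0.51619904 -0.26882237  0.051     ]]
[[239 239 239 226 133 122 119 133 149 152 154 228]
 [239 239 230 114 112 119 121 117 117 148 153 175]
 [240 239 125 126 132 133 130 125 125 121 149 152]
 [240 173 126 132 133 132 132 129 131 124 128 154]
 [235 124 132 132 132 131 131 131 131 133 124 153]
 [212 129 134 132 132 132 132 131 131 131 130 140]
 [140 132 132 133 132 133 132 132 130 130 129 134]
 [130 134 133 130 128 125 119 118 112 112 107 128]
 [116 114 112 107 105 104 107 111 114 119 121 124]
 [ 85  88 119 121 126 128 123 121 111 106 105 111]
 [ 78  79 118 116 104 102  80  80  74  73  73 108]
 [ 81  72  74  74  75  76  75  77  79  82  82 115]
 [108  80  81  84  83  84  91  97 103 107 113 130]
 [136 104 109 116 118 125 126 129 132 132 130 150]
 [187 131 132 133 133 131 132 131 131 130 130 207]
 [230 135 132 132 132 132 132 131 130 131 133 240]
 [241 185 129 132 132 132 131 132 128 129 211 239]
 [241 235 175 128 127 131 130 131 126 170 240 239]
 [240 241 235 178 146 131 131 134 199 236 240 239]]
[[324.57297927 169.61751836]]
```

```bash
python3 - <<'E'
from h import *
d=np.load('w1.npy',allow_pickle=True).item(); g=cv2.cvtColor(d['image'],cv2.COLOR_RGB2GRAY).astype(float)
U=np.arange(312,338); up=[];lo=[]
for u in U:
    col=g[158:182,u]; i=np.where(col<122)[0]; a=i[0]; b=i[-1]
    up.append(158+a-(122-col[a])/(col[a-1]-col[a])); lo.append(158+b+(122-col[b])/(col[b+1]-col[b]))
for n,v in(('up',up),('lo',lo)):
    k=np.polyfit(U,v,1); e=ray(d,[(310,np.polyval(k,310)),(340,np.polyval(k,340))],.051); q=e[1]-e[0]; print(n,k,np.degrees(np.arctan2(q[1],q[0])),e.mean(0))
d=ctrl.get_image('wrist'); cv2.imwrite('pics/w2.png',d['image'][...,::-1]); np.save('w2.npy',d,allow_pickle=True)
print(proj(d,[(.485,.293,.1),(.485,.293,.125),(.485,.293,.075)]))
tgt((.485,.293,.26),120)
E
```

```text
up [-1.02776767e-01  1.97355326e+02] -23.913361000985958 [ 0.51676213 -0.26438483  0.051     ]
lo [-9.00492694e-02  2.05039212e+02] -24.582472178701106 [ 0.50869629 -0.27859317  0.051     ]
[[353.13234541 114.3361892 ]
 [355.74522871 113.6307968 ]
 [350.88574026 114.94269857]]
off [68.  35.5  0.3] rot [ 0.0011 -0.0051 -0.0023] | now yaw 119.87 [0.4881 0.2163 0.26  ] t 2.2 q [ 0.27 -0.2   1.75  0.01  1.59 -0.25]
```

View pics/w2.png

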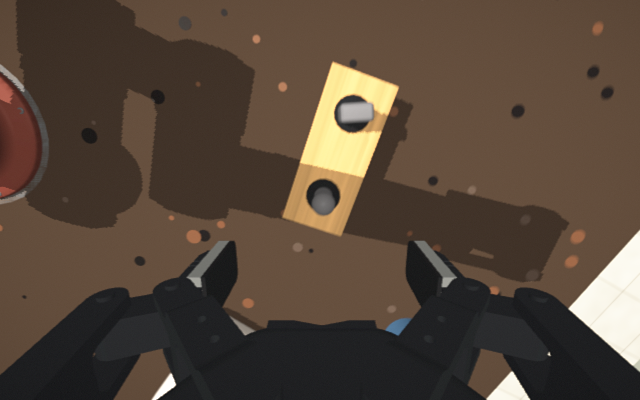

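The wrist view shows the driver handle's top at about (355,112), its long axis close to image-horizontal. The pick is at (322,200).

```bash
python3 - <<'E'
from h import *
d=np.load('w2.npy',allow_pickle=True).item(); im=d['image']
hsv=cv2.cvtColor(im,cv2.COLOR_RGB2HSV)[85:140,325:390]
for lo in (90,110,130):
    m=cv2.inRange(hsv,(0,0,lo),(180,60,255)); n,l,s,c=cv2.connectedComponentsWithStats(m); k=1+s[1:,4].argmax()
    ct=cv2.findContours((l==k).astype(np.uint8),0,2)[0][0]; r=cv2.minAreaRect(ct); B=cv2.boxPoints(r)+[325,85]
    P=ray(d,B,.125); e=[P[i]-P[i-1] for i in (0,1)]
    print(lo,s[k],B.round(1).tolist(),'c',P.mean(0).round(4),[(np.linalg.norm(q).round(4),np.degrees(np.arctan2(q[1],q[0])).round(1)) for q in e])
cv2.imwrite('pics/c2.png',cv2.resize(im[70:160,300:420],None,fx=6,fy=6,interpolation=2)[...,::-1])
# block top
h=cv2.cvtColor(im,cv2.COLOR_RGB2HSV); m=cv2.inRange(h,(12,90,90),(30,255,255)); m[245:]=0; m=cv2.morphologyEx(m,cv2.MORPH_OPEN,np.ones((5,5)))
n,l,s,c=cv2.connectedComponentsWithStats(m); k=1+s[1:,4].argmax(); ct=cv2.findContours((l==k).astype(np.uint8),0,2)[0][0]
B=cv2.boxPoints(cv2.minAreaRect(ct)); P=ray(d,B,.07); print('block',P.round(4).tolist(),P.mean(0),[np.linalg.norm(P[i]-P[i-1]) for i in (0,1)])
# guard (top z=.075)
g=cv2.cvtColor(im,cv2.COLOR_RGB2GRAY); 
E
```

```text
90 [ 13  16  36  22 672] [[337.3, 102.4], [372.5, 100.6], [373.6, 120.7], [338.3, 122.6]] c [0.4837 0.2945 0.125 ] [(np.float64(0.0203), np.float64(123.3)), (np.float64(0.0367), np.float64(32.2))]
110 [ 14  17  35  20 621] [[338.4, 103.2], [372.4, 100.9], [373.7, 119.8], [339.7, 122.0]] c [0.4842 0.2949 0.125 ] [(np.float64(0.019), np.float64(124.2)), (np.float64(0.0354), np.float64(32.9))]
130 [ 15  17  34  20 566] [[339.6, 103.1], [372.7, 101.7], [373.4, 119.9], [340.4, 121.2]] c [0.4846 0.2952 0.125 ] [(np.float64(0.0183), np.float64(122.7)), (np.float64(0.0344), np.float64(31.5))]
block [[0.0771, 0.2065, 0.07], [0.7047, 0.559, 0.07], [0.9263, 0.3421, 0.07], [0.1461, -0.0958, 0.07]] [0.46356711 0.25294958 0.07      ] [np.float64(0.31003196705034525), np.float64(0.7198054773277301)]
```

View pics/c2.png

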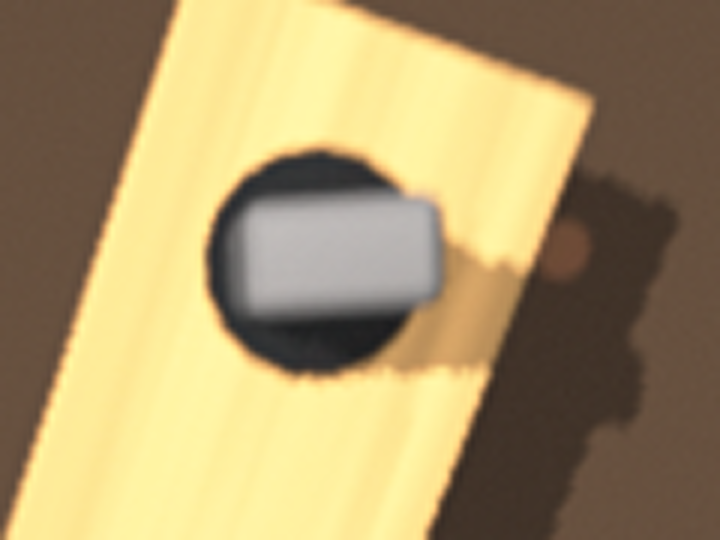

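```bash
python3 -m handwheel '[{"gripper":-1,"offset":[18,9,0],"rotation":[0,0,-0.18]},{"gripper":-1,"offset":[36,18,0],"rotation":[0,0,-0.36]},{"gripper":-1,"offset":[54,27,10],"rotation":[0,0,-0.54]},{"gripper":-1,"offset":[70,35.6,20],"rotation":[0,0,-0.72]},{"gripper":-1,"offset":[70,35.6,30],"rotation":[0,0,-0.9]},{"gripper":-1,"offset":[70,35.6,40],"rotation":[0,0,-1.08]},{"gripper":-1,"offset":[70,35.6,50],"rotation":[0,0,-1.26]},{"gripper":-1,"offset":[70,35.6,60],"rotation":[0,0,-1.44]}]'
python3 -c "
from h import *
tgt((.4841,.2948,.085),212.3)"
```

```text
t: 3.2
tool_pos: [0.4866, 0.2869, 0.1996]
tool_rot: [0.598, -3.083, 0.0]
contact_force: [0.3, -0.4, 0.1]
opening: 0.0857
grip_force: 0.0
off [ -0.7   8.3 114.6] rot [ 1.000e-04 -1.100e-03 -1.808e-01] | now yaw -158.06 [0.4866 0.2869 0.1996] t 3.2 q [ 0.4  -0.09  1.75  0.    1.48 -1.55]
```

```bash
python3 -m handwheel '[{"gripper":-1,"offset":[0,0,15],"rotation":[0,0,-0.17]},{"gripper":-1,"offset":[0,0,30],"rotation":[0,0,-0.17]},{"gripper":-1,"offset":[0,0,30],"rotation":[0,0,-0.17]},{"gripper":-1,"offset":[0,0,30],"rotation":[0,0,-0.17]},{"gripper":-1,"offset":[0,0,30],"rotation":[0,0,-0.17]},{"gripper":-1,"offset":[0,0,30],"rotation":[0,0,-0.17]},{"gripper":-1,"offset":[0,0,30],"rotation":[0,0,-0.17]},{"gripper":-1,"offset":[0,0,30],"rotation":[0,0,-0.17]}]'
python3 -c "
from h import *
tgt((.4841,.2948,.085),212.3)"
```

```text
t: 4.2
tool_pos: [0.487, 0.2871, 0.1707]
tool_rot: [-0.849, 3.025, 0.0]
contact_force: [-0.1, -0.4, -0.5]
opening: 0.0856
grip_force: 0.0
off [-1.5  8.1 85.7] rot [-0.      0.0002 -0.0167] | now yaw -148.65 [0.487  0.2871 0.1707] t 4.2 q [ 0.4  -0.07  1.78  0.    1.43 -1.72]
```

```bash
python3 -m handwheel '[{"gripper":-1,"offset":[-1.5,8,10],"rotation":[0,0,-0.017]},{"gripper":-1,"offset":[-1.5,8,40],"rotation":[0,0,-0.017]},{"gripper":-1,"offset":[-1.5,8,70],"rotation":[0,0,-0.017]},{"gripper":-1,"offset":[-1.5,8,86],"rotation":[0,0,-0.017]},{"gripper":-1,"offset":[-1.5,8,86],"rotation":[0,0,-0.017]},{"gripper":0.6,"offset":[-1.5,8,86],"rotation":[0,0,-0.017]},{"gripper":1,"offset":[-1.5,8,86],"rotation":[0,0,-0.017]},{"gripper":1,"offset":[-1.5,8,86],"rotation":[0,0,-0.017]}]' 60
python3 - <<'E'
from h import *
d=ctrl.get_image('wrist'); cv2.imwrite('pics/w3.png',d['image'][...,::-1])
tgt((.4841,.2948,.085),212.3)
E
```

```text
t: 5.2
tool_pos: [0.4848, 0.295, 0.0857]
tool_rot: [-0.874, 3.016, 0.0]
contact_force: [0.4, 0.2, -0.1]
opening: 0.0321
grip_force: 0.0
off [0.5 0.2 0.4] rot [-0.0002  0.0014  0.0004] | now yaw -147.68 [0.4846 0.2949 0.0854] t 5.25 q [ 0.42  0.01  1.85 -0.    1.28 -1.72]
```

View pics/w3.png

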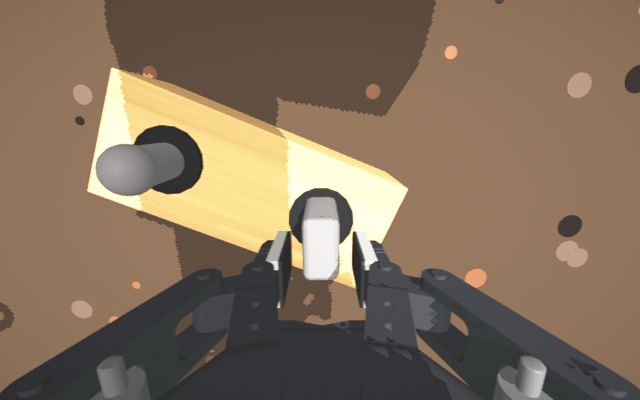

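The handle at (321,238) is centred between the closing pads and aligned with them. I'll finish closing and lift 150 mm.

```bash
python3 -m handwheel '[{"gripper":1,"offset":[0,0,0],"rotation":[0,0,0]},{"gripper":1,"offset":[0,0,0],"rotation":[0,0,0]},{"gripper":1,"offset":[0,0,0],"rotation":[0,0,0]},{"gripper":1,"offset":[0,0,-25],"rotation":[0,0,0]},{"gripper":1,"offset":[0,0,-60],"rotation":[0,0,0]},{"gripper":1,"offset":[0,0,-100],"rotation":[0,0,0]},{"gripper":1,"offset":[0,0,-135],"rotation":[0,0,0]},{"gripper":1,"offset":[0,0,-150],"rotation":[0,0,0]}]' 80
python3 - <<'E'
from h import *
tgt((.5126,-.271,.235),155.8)
E
```

```text
t: 6.25
tool_pos: [0.4844, 0.2951, 0.236]
tool_rot: [-0.874, 3.016, 0.001]
contact_force: [-0.2, 0.7, -1.0]
opening: 0.0172
grip_force: 78.5
off [ 2.790e+02 -4.934e+02  4.000e-01] rot [0.001  0.0016 0.9867] | now yaw -147.67 [0.4844 0.2951 0.236 ] t 6.25 q [ 0.42 -0.11  1.71  0.    1.54 -1.72]
```

```bash
python3 -m handwheel '[{"gripper":1,"offset":[15,-26,0],"rotation":[0,0,0.05]},{"gripper":1,"offset":[40,-71,0],"rotation":[0,0,0.15]},{"gripper":1,"offset":[69,-122,0],"rotation":[0,0,0.27]},{"gripper":1,"offset":[98,-173,0],"rotation":[0,0,0.39]},{"gripper":1,"offset":[127,-225,0],"rotation":[0,0,0.51]},{"gripper":1,"offset":[156,-276,0],"rotation":[0,0,0.63]},{"gripper":1,"offset":[185,-327,0],"rotation":[0,0,0.75]},{"gripper":1,"offset":[212,-375,0],"rotation":[0,0,0.85]}]' && python3 -m handwheel '[{"gripper":1,"offset":[0,0,0],"rotation":[0,0,0]},{"gripper":1,"offset":[0,0,0],"rotation":[0,0,0]},{"gripper":1,"offset":[0,0,0],"rotation":[0,0,0]},{"gripper":1,"offset":[0,0,0],"rotation":[0,0,0]},{"gripper":1,"offset":[0,0,0],"rotation":[0,0,0]},{"gripper":1,"offset":[0,0,0],"rotation":[0,0,0]},{"gripper":1,"offset":[0,0,0],"rotation":[0,0,0]},{"gripper":1,"offset":[0,0,0],"rotation":[0,0,0]}]'
python3 - <<'E'
from h import *
tgt((.5126,-.271,.165),155.8)
E
```

```text
t: 7.25
tool_pos: [0.5044, -0.1371, 0.2324]
tool_rot: [-0.453, -3.106, -0.002]
contact_force: [1.0, 0.6, -1.8]
opening: 0.017
grip_force: 78.7
t: 8.25
tool_pos: [0.5055, -0.1355, 0.2346]
tool_rot: [0.448, 3.11, 0.0]
contact_force: [-0.5, 0.2, -1.7]
opening: 0.0172
grip_force: 78.9
off [ -45.  -128.    69.6] rot [0.     0.     0.1365] | now yaw 163.62 [ 0.5055 -0.1355  0.2346] t 8.25 q [-0.4  -0.21  1.8   0.    1.55 -1.69]
```

```bash
python3 -m handwheel '[{"gripper":1,"offset":[-13,-37,5],"rotation":[0,0,0.04]},{"gripper":1,"offset":[-28,-80,15],"rotation":[0,0,0.09]},{"gripper":1,"offset":[-40,-114,30],"rotation":[0,0,0.1365]},{"gripper":1,"offset":[-45,-128,50],"rotation":[0,0,0.1365]},{"gripper":1,"offset":[-45,-128,69.6],"rotation":[0,0,0.1365]},{"gripper":1,"offset":[-45,-128,69.6],"rotation":[0,0,0.1365]},{"gripper":1,"offset":[-45,-128,69.6],"rotation":[0,0,0.1365]},{"gripper":1,"offset":[-45,-128,69.6],"rotation":[0,0,0.1365]}]'
python3 - <<'E'
from h import *
tgt((.5126,-.271,.165),155.8)
o=ctrl.get_obs()
T=[]
for n in('side','wrist'):
    d=ctrl.get_image(n); np.save(n+'4.npy',d,allow_pickle=True)
    q=proj(d,[(.5126,-.271,.051),tuple(o['tool_pos']-[0,0,.081])]); print(n,q.round(1).tolist())
    u,v=q[0].astype(int); u0,v0=np.clip([u-60,v-75],0,[500,280]); print(u0,v0)
    T.append(cv2.resize(d['image'][v0:v0+120,u0:u0+130],(400,369),interpolation=2))
cv2.imwrite('pics/c4.png',np.hstack(T)[...,::-1])
E
```

```text
t: 9.25
tool_pos: [0.5133, -0.2707, 0.1664]
tool_rot: [0.656, 3.07, -0.001]
contact_force: [0.3, -0.1, -1.7]
opening: 0.0172
grip_force: 79.0
off [ 0.5 -0.6  1.4] rot [-0.0003  0.0022  0.0012] | now yaw 155.87 [ 0.5133 -0.2707  0.1664] t 9.25 q [-0.61 -0.03  1.75  0.    1.42 -1.76]
side [[267.5, 346.9], [265.5, 334.8]]
207 271
wrist [[321.2, 185.6], [321.8, 194.2]]
261 110
```

View pics/c4.png

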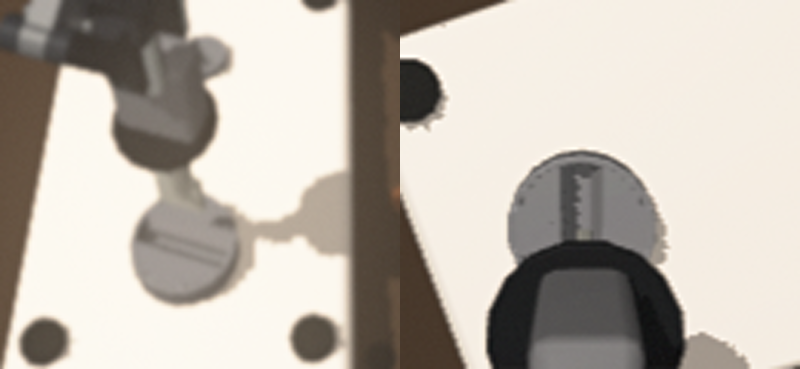

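Both views agree: the blade is above the cap, and the slot (wrist column ~320) lines up with the handle centre (~321). I'll lower it.

```bash
python3 -m handwheel '[{"gripper":1,"offset":[0.3,-0.4,12],"rotation":[0,0,0]},{"gripper":1,"offset":[0.3,-0.4,24],"rotation":[0,0,0]},{"gripper":1,"offset":[0.3,-0.4,30],"rotation":[0,0,0]},{"gripper":1,"offset":[0.3,-0.4,34],"rotation":[0,0,0]},{"gripper":1,"offset":[0.3,-0.4,37],"rotation":[0,0,0]},{"gripper":1,"offset":[0.3,-0.4,40],"rotation":[0,0,0]},{"gripper":1,"offset":[0.3,-0.4,42],"rotation":[0,0,0]},{"gripper":1,"offset":[0.3,-0.4,42],"rotation":[0,0,0]}]'
python3 - <<'E'
from h import *
tgt((.5126,-.271,.122),155.8); o=ctrl.get_obs(); print(o['contact_force'],o['wrist_torque'])
E
```

```text
t: 10.35
tool_pos: [0.5121, -0.2712, 0.1229]
tool_rot: [-0.658, -3.072, -0.0]
contact_force: [-0.7, 0.3, -3.0]
opening: 0.017
grip_force: 79.0
off [-0.4  0.4  0.9] rot [ 0.0001 -0.0001  0.    ] | now yaw 155.8 [ 0.5121 -0.2712  0.1229] t 10.35 q [-0.62  0.    1.79  0.    1.34 -1.76]
[-0.67683137  0.31412888 -2.96340923] [-4.13731759e-02 -7.94093402e-05  5.38208464e-03]
```

```bash
python3 -m handwheel '[{"gripper":1,"offset":[0,0,0],"rotation":[0,0,0.03]},{"gripper":1,"offset":[0,0,0],"rotation":[0,0,0.1]},{"gripper":1,"offset":[0,0,0],"rotation":[0,0,0.2]},{"gripper":1,"offset":[0,0,0],"rotation":[0,0,0.3]},{"gripper":1,"offset":[0,0,0],"rotation":[0,0,0.4]},{"gripper":1,"offset":[0,0,0],"rotation":[0,0,0.5]},{"gripper":1,"offset":[0,0,0],"rotation":[0,0,0.6]},{"gripper":1,"offset":[0,0,0],"rotation":[0,0,0.65]}]' 100
python3 - <<'E'
from h import *
tgt((.5126,-.271,.122),78); o=ctrl.get_obs(); print(o['contact_force'],o['wrist_torque'])
E
```

```text
t: 11.35
tool_pos: [0.512, -0.2718, 0.1232]
tool_rot: [1.608, 2.698, -0.002]
contact_force: [-1.8, -1.0, -1.9]
opening: 0.0167
grip_force: 101.8
off [0.4 0.9 1.2] rot [-6.000e-04  1.100e-03  7.052e-01] | now yaw 118.41 [ 0.512  -0.2718  0.1232] t 11.35 q [-0.62  0.    1.79 -0.    1.34 -1.11]
[-1.80610822 -1.03009076 -1.89389548] [-0.27861541  0.20610215  0.05236693]
```

```bash
python3 -m handwheel '[{"gripper":1,"offset":[0,0,0],"rotation":[0,0,0.1]},{"gripper":1,"offset":[0,0,0],"rotation":[0,0,0.2]},{"gripper":1,"offset":[0,0,0],"rotation":[0,0,0.3]},{"gripper":1,"offset":[0,0,0],"rotation":[0,0,0.4]},{"gripper":1,"offset":[0,0,0],"rotation":[0,0,0.5]},{"gripper":1,"offset":[0,0,0],"rotation":[0,0,0.58]},{"gripper":1,"offset":[0,0,0],"rotation":[0,0,0.64]},{"gripper":1,"offset":[0,0,0],"rotation":[0,0,0.67]}]'
python3 - <<'E'
from h import *
tgt((.5126,-.271,.122),78); o=ctrl.get_obs(); print(o['contact_force'],o['wrist_torque'])
d=ctrl.get_image('side'); u,v=207,271
T=[cv2.resize(d['image'][v:v+120,u:u+130],(400,369),interpolation=2)]
d=ctrl.get_image('wrist'); T.append(cv2.resize(d['image'][110:230,261:391],(400,369),interpolation=2))
cv2.imwrite('pics/c5.png',np.hstack(T)[...,::-1])
E
```

```text
t: 12.35
tool_pos: [0.5118, -0.2718, 0.1232]
tool_rot: [2.405, 2.021, -0.002]
contact_force: [-0.9, -0.9, -1.5]
opening: 0.0167
grip_force: 101.9
off [0.9 0.7 1.2] rot [-0.0007  0.0012  0.0364] | now yaw 80.09 [ 0.5118 -0.2718  0.1232] t 12.35 q [-0.62  0.    1.79 -0.    1.34 -0.44]
[-0.94685417 -0.94672359 -1.4525288 ] [-0.31228912  0.47881401  0.05927915]
```

View pics/c5.png

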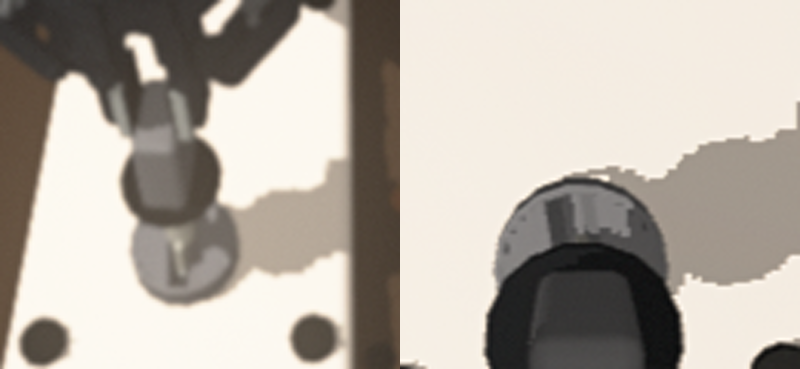

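The slot has turned along with the blade, lagging it slightly because of the play, and the blade is still seated. I'll turn further until the torque shows the stop.

```bash
python3 -m handwheel '[{"gripper":1,"offset":[0,0,0],"rotation":[0,0,0.03]},{"gripper":1,"offset":[0,0,0],"rotation":[0,0,0.05]},{"gripper":1,"offset":[0,0,0],"rotation":[0,0,0.07]},{"gripper":1,"offset":[0,0,0],"rotation":[0,0,0.08]},{"gripper":1,"offset":[0,0,0],"rotation":[0,0,0.08]},{"gripper":1,"offset":[0,0,0],"rotation":[0,0,0.08]},{"gripper":1,"offset":[0,0,0],"rotation":[0,0,0.08]},{"gripper":1,"offset":[0,0,0],"rotation":[0,0,0.08]}]'
python3 - <<'E'
from h import *
tgt((.5126,-.271,.122),78); o=ctrl.get_obs(); print(o['contact_force'],o['wrist_torque'])
E
```

```text
t: 13.45
tool_pos: [0.5121, -0.2713, 0.1231]
tool_rot: [2.482, 1.925, -0.0]
contact_force: [-2.1, -1.4, 0.7]
opening: 0.0164
grip_force: 102.1
off [0.4 0.4 1.1] rot [ 0.0001  0.0001 -0.042 ] | now yaw 75.59 [ 0.5121 -0.2713  0.1231] t 13.45 q [-0.62  0.    1.79 -0.    1.34 -0.36]
[-2.12024745 -1.43643131  0.71520908] [-0.39156666  0.62952094  0.09821353]
```

```bash
python3 -m handwheel '[{"gripper":1,"offset":[0,0,0],"rotation":[0,0,0.02]},{"gripper":1,"offset":[0,0,0],"rotation":[0,0,0.04]},{"gripper":1,"offset":[0,0,0],"rotation":[0,0,0.06]},{"gripper":1,"offset":[0,0,0],"rotation":[0,0,0.06]},{"gripper":1,"offset":[0,0,0],"rotation":[0,0,0.06]},{"gripper":1,"offset":[0,0,0],"rotation":[0,0,0.06]},{"gripper":1,"offset":[0,0,0],"rotation":[0,0,0.06]},{"gripper":1,"offset":[0,0,0],"rotation":[0,0,0.06]}]'
python3 - <<'E'
from h import *
tgt((.5126,-.271,.122),78); o=ctrl.get_obs(); print(o['contact_force'],o['wrist_torque'])
E
```

```text
t: 14.45
tool_pos: [0.5122, -0.2713, 0.123]
tool_rot: [2.539, 1.85, 0.0]
contact_force: [-1.8, -2.0, 1.3]
opening: 0.0166
grip_force: 102.2
off [0.4 0.3 1. ] rot [ 1.000e-04  0.000e+00 -1.021e-01] | now yaw 72.15 [ 0.5122 -0.2713  0.123 ] t 14.45 q [-0.62  0.    1.79  0.    1.34 -0.3 ]
[-1.77948077 -1.99960569  1.34085909] [-0.4571786   0.63296261  0.06107874]
```

```bash
python3 - <<'E'
from h import *
d=ctrl.get_image('wrist'); np.save('w6.npy',d,allow_pickle=True); s=ctrl.get_image('side'); np.save('s6.npy',s,allow_pickle=True)
g=cv2.cvtColor(d['image'],cv2.COLOR_RGB2GRAY); print(proj(d,(.5125,-.271,.051)))
print(g[170:192:2,292:352:2])
a=np.radians(83.6); D=np.array([np.cos(a),np.sin(a),0]);N=np.array([-D[1],D[0],0]);c=np.array([.5125,-.271,.051])
for sg in(1,-1):
  print([proj(d,c+k*.022*D+sg*.007*N)[0].round(1).tolist() for k in(-1,-.5,0,.5,1)])
E
```

```text
[[320.46085286 197.0343797 ]]
[[239 239 239 239 239 239 240 241 226 143  55  55  59  57  57  55  54  56
   74 135 153 153 153 153 153 152 154 154 153 153]
 [239 239 239 239 239 241 227  72  53  80 131 134 134 131 132 130 131 123
   76  56  62 121 155 152 154 152 153 154 152 154]
 [239 239 239 239 241 181  79 124 135 131 123  96 115 130 118 118 127 130
  132 128 102  55 112 153 153 152 152 153 153 152]
 [239 239 239 241 148  79 132 127  90  70  64  77  99 132 115 116 128 130
  130 130 130  84  63  90 153 152 152 152 152 153]
 [239 239 241 151 108 133 128 131  73  65  65  78  98 132 117 114 125 130
  129 129  79  77  80  65  79 154 151 153 153 153]
 [240 240 220 118 132 131 132 133  92  66  63  78  79 131 122 114 120 131
  129 131  84  75  70  79  70 122 154 152 153 153]
 [239 241 145 142 122 131 132 133 104  62  63  73  77 103 126 115 119 131
  130 130 118  78  79  78  76  84 152 153 152 153]
 [240 216 132 130 134 132 132 133 120  64  64  68  78 101 129 115 105  84
  126 129 119  79  79  78  68  78 120 154 152 152]
 [234 127 124 109 133 131 132 133 123  64  64  66  78  80  81  67  69  78
   76  97  87  77  77  79  72  78  84 152 153 153]
 [222 138 133 133 133 133 132 132 133  68  63  62  78  82  79  64  61  76
   80  79  77  79  78  78  78  78  76 121 154 153]
 [203 120 132 134 133 132 132 134 134  75  36  21  19  18  19  16  13  17
   29  66  78  78  77  79  79  78  76 109 154 153]]
[[317.8, 221.1], [315.4, 209.9], [312.9, 198.5], [310.3, 186.9], [307.7, 175.0]]
[[332.7, 218.2], [330.4, 207.0], [328.1, 195.5], [325.7, 183.8], [323.2, 171.9]]
```

The slot's left edge, (307,177) to (309.7,190), matches the prediction for a slot along the scale's long side to about 1 px, so the cap is at its stop. I'll back off by the play and lift out.

```bash
python3 -m handwheel '[{"gripper":1,"offset":[0,0,0],"rotation":[0,0,-0.05]},{"gripper":1,"offset":[0,0,0],"rotation":[0,0,-0.1]},{"gripper":1,"offset":[0,0,-3],"rotation":[0,0,-0.1]},{"gripper":1,"offset":[0,0,-10],"rotation":[0,0,-0.1]},{"gripper":1,"offset":[0,0,-25],"rotation":[0,0,-0.1]},{"gripper":1,"offset":[0,0,-55],"rotation":[0,0,-0.1]},{"gripper":1,"offset":[0,0,-90],"rotation":[0,0,-0.1]},{"gripper":1,"offset":[0,0,-113],"rotation":[0,0,-0.1]}]'
python3 - <<'E'
from h import *
d=ctrl.get_image('wrist'); np.save('w7.npy',d,allow_pickle=True)
tgt((.484,.295,.235),132); o=ctrl.get_obs(); print(o['contact_force'],o['wrist_torque'])
E
```

```text
t: 15.55
tool_pos: [0.5131, -0.2717, 0.2399]
tool_rot: [2.44, 1.972, 0.003]
contact_force: [0.5, 0.6, -2.1]
opening: 0.0161
grip_force: 101.9
off [ 548.5 -149.     5.2] rot [ 0.0068  0.0074 -0.9447] | now yaw 77.87 [ 0.5143 -0.2726  0.2434] t 15.6 q [-0.62 -0.08  1.67  0.    1.54 -0.4 ]
[ 0.15063137 -0.65829226  1.01878689] [-0.00531344 -0.09058149  0.0043031 ]
```

```bash
python3 -m handwheel '[{"gripper":1,"offset":[20,-5,0],"rotation":[0,0,-0.03]},{"gripper":1,"offset":[60,-16,0],"rotation":[0,0,-0.08]},{"gripper":1,"offset":[115,-31,0],"rotation":[0,0,-0.13]},{"gripper":1,"offset":[170,-46,0],"rotation":[0,0,-0.18]},{"gripper":1,"offset":[225,-61,0],"rotation":[0,0,-0.23]},{"gripper":1,"offset":[280,-76,0],"rotation":[0,0,-0.28]},{"gripper":1,"offset":[335,-91,0],"rotation":[0,0,-0.33]},{"gripper":1,"offset":[390,-106,0],"rotation":[0,0,-0.37]}]' && python3 -m handwheel '[{"gripper":1,"offset":[40,-5,0],"rotation":[0,0,0]},{"gripper":1,"offset":[80,-9,0],"rotation":[0,0,0]},{"gripper":1,"offset":[110,-12,0],"rotation":[0,0,0]},{"gripper":1,"offset":[130,-14,0],"rotation":[0,0,0]},{"gripper":1,"offset":[140,-14,0],"rotation":[0,0,0]},{"gripper":1,"offset":[140,-14,0],"rotation":[0,0,0]},{"gripper":1,"offset":[140,-14,0],"rotation":[0,0,0]},{"gripper":1,"offset":[140,-14,0],"rotation":[0,0,0]}]'
python3 - <<'E'
from h import *
tgt((.484,.295,.18),100)
d=np.load('w7.npy',allow_pickle=True).item(); u,v=proj(d,(.5125,-.271,.051))[0].astype(int); print(u,v)
a=ctrl.get_image('side'); np.save('s8.npy',a,allow_pickle=True); o=ctrl.get_obs()
q=proj(a,[o['tool_pos']-[0,0,.081],o['tool_pos']+[0,0,.015],(.484,.295,.07)]); print(q)
m,n=q[2].astype(int)
cv2.imwrite('pics/c8.png',np.hstack([cv2.resize(d['image'][max(v-60,0):max(v-60,0)+120,u-60:u+60],(380,380),interpolation=2),cv2.resize(a['image'][max(n-80,0):max(n-80,0)+120,m-60:m+60],(380,380),interpolation=2)])[...,::-1])
E
```

```text
t: 16.6
tool_pos: [0.4886, 0.1349, 0.2347]
tool_rot: [-2.034, -2.392, 0.001]
contact_force: [0.7, 0.8, -2.5]
opening: 0.0163
grip_force: 101.8
t: 17.6
tool_pos: [0.4547, 0.2677, 0.236]
tool_rot: [2.04, 2.389, -0.0]
contact_force: [0.4, -0.2, -1.7]
opening: 0.0167
grip_force: 101.8
off [22.4 33.3 56. ] rot [-0.0001  0.0001 -0.0171] | now yaw 99.02 [0.4547 0.2677 0.236 ] t 17.6 q [ 0.39 -0.2   1.79 -0.    1.55  0.23]
319 173
[[231.43617597 102.57606281]
 [223.97017823  62.02553821]
 [249.59260381 126.81129623]]
```

View pics/c8.png

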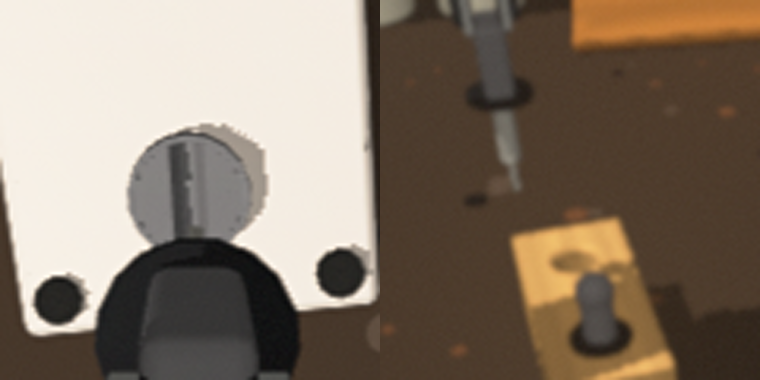

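Left: the slot is parallel to the scale's long side, so the cap is locked. Right: the driver hangs upright with its tip at about (232.6,106), and the empty hole is at about (250.6,128), within 2 px of the prediction. I'll move over the hole and lower.

```bash
python3 -m handwheel '[{"gripper":1,"offset":[12,17,0],"rotation":[0,0,0]},{"gripper":1,"offset":[22.4,33.3,0],"rotation":[0,0,0]},{"gripper":1,"offset":[22.4,33.3,10],"rotation":[0,0,0]},{"gripper":1,"offset":[22.4,33.3,30],"rotation":[0,0,0]},{"gripper":1,"offset":[22.4,33.3,55],"rotation":[0,0,0]},{"gripper":1,"offset":[22.4,33.3,75],"rotation":[0,0,0]},{"gripper":1,"offset":[22.4,33.3,75],"rotation":[0,0,0]},{"gripper":1,"offset":[22.4,33.3,75],"rotation":[0,0,0]}]'
python3 - <<'E'
from h import *
tgt((.484,.295,.086),99); print(ctrl.get_obs()['contact_force'])
E
```

```text
t: 18.65
tool_pos: [0.4841, 0.2958, 0.1616]
tool_rot: [2.038, 2.39, 0.001]
contact_force: [-0.5, -0.4, -1.2]
opening: 0.0165
grip_force: 101.8
off [-0.8 -0.2 75.6] rot [ 0.0009 -0.0002  0.0013] | now yaw 99.07 [0.4841 0.2958 0.1616] t 18.65 q [ 0.42 -0.06  1.79  0.    1.41  0.26]
[-0.46736125 -0.4191376  -1.19347556]
```

```bash
python3 -m handwheel '[{"gripper":1,"offset":[-0.8,0,20],"rotation":[0,0,0]},{"gripper":1,"offset":[-0.8,0,40],"rotation":[0,0,0]},{"gripper":1,"offset":[-0.8,0,55],"rotation":[0,0,0]},{"gripper":1,"offset":[-0.8,0,64],"rotation":[0,0,0]},{"gripper":1,"offset":[-0.8,0,69],"rotation":[0,0,0]},{"gripper":1,"offset":[-0.8,0,72],"rotation":[0,0,0]},{"gripper":1,"offset":[-0.8,0,74],"rotation":[0,0,0]},{"gripper":1,"offset":[-0.8,0,74],"rotation":[0,0,0]}]'
python3 - <<'E'
from h import *
tgt((.484,.295,.086),99); print(ctrl.get_obs()['contact_force'])
E
```

```text
t: 19.65
tool_pos: [0.4841, 0.295, 0.0873]
tool_rot: [2.038, 2.39, 0.001]
contact_force: [-0.5, -0.3, -2.2]
opening: 0.0166
grip_force: 101.8
off [-0.  -0.1  1.3] rot [ 0.0005 -0.0002  0.0014] | now yaw 99.08 [0.4841 0.295  0.0873] t 19.65 q [0.42 0.01 1.85 0.   1.28 0.26]
[-0.5152067  -0.29279413 -2.19972182]
```

No contact yet, so the guard is 1–2 mm above the block. I'll go down 1.5 mm more, release, and retreat upward.

```bash
python3 -m handwheel '[{"gripper":1,"offset":[0,0,1.5],"rotation":[0,0,0]},{"gripper":1,"offset":[0,0,1.5],"rotation":[0,0,0]},{"gripper":0.3,"offset":[0,0,1.5],"rotation":[0,0,0]},{"gripper":0,"offset":[0,0,1.5],"rotation":[0,0,0]},{"gripper":-0.3,"offset":[0,0,1.5],"rotation":[0,0,0]},{"gripper":-0.5,"offset":[0,0,1.5],"rotation":[0,0,0]},{"gripper":-0.5,"offset":[0,0,1.5],"rotation":[0,0,0]},{"gripper":-0.5,"offset":[0,0,1.5],"rotation":[0,0,0]}]' && python3 -m handwheel '[{"gripper":-0.5,"offset":[0,0,-10],"rotation":[0,0,0]},{"gripper":-0.5,"offset":[0,0,-30],"rotation":[0,0,0]},{"gripper":-0.5,"offset":[0,0,-60],"rotation":[0,0,0]},{"gripper":-0.5,"offset":[0,0,-100],"rotation":[0,0,0]},{"gripper":-0.5,"offset":[0,0,-130],"rotation":[0,0,0]},{"gripper":-0.5,"offset":[0,0,-150],"rotation":[0,0,0]},{"gripper":-0.5,"offset":[0,0,-150],"rotation":[0,0,0]},{"gripper":-0.5,"offset":[0,0,-150],"rotation":[0,0,0]}]'
python3 - <<'E'
from h import *
d=ctrl.get_image('wrist')
q=proj(d,[(.484,.295,.125),(.484,.295,.075)]); print(q); u,v=q[0].astype(int)
w=d['image'][v-45:v+45,u-45:u+45]
hsv=cv2.cvtColor(w,cv2.COLOR_RGB2HSV); m=cv2.inRange(hsv,(0,0,75),(180,60,255)); n,l,s,c=cv2.connectedComponentsWithStats(m); k=1+s[1:,4].argmax()
ct=cv2.findContours((l==k).astype(np.uint8),0,2)[0][0]; B=cv2.boxPoints(cv2.minAreaRect(ct))+[u-45,v-45]; P=ray(d,B,.125)
print(s[k],P.mean(0),[np.linalg.norm(P[i]-P[i-1]).round(4) for i in(0,1)])
wood=cv2.inRange(cv2.cvtColor(d['image'],cv2.COLOR_RGB2HSV),(12,90,60),(30,255,255)); 
g=cv2.cvtColor(d['image'],cv2.COLOR_RGB2GRAY); dk=(g[v-45:v+45,u-45:u+45]<50).astype(np.uint8); n,l,s,c=cv2.connectedComponentsWithStats(dk); k=1+s[1:,4].argmax(); print('guard bbox',s[k],u-45,v-45)
E
```

```text
t: 20.65
tool_pos: [0.4839, 0.2949, 0.0855]
tool_rot: [-2.039, -2.39, 0.0]
contact_force: [0.5, -0.4, -0.2]
opening: 0.0639
grip_force: 0.0
t: 21.65
tool_pos: [0.4833, 0.2946, 0.2342]
tool_rot: [-2.038, -2.39, 0.003]
contact_force: [0.4, 0.5, 0.6]
opening: 0.064
grip_force: 0.0
[[321.52992439 187.57767302]
 [321.53416283 178.34991743]]
[  11    0   71   78 3920] [0.48353137 0.30097567 0.125     ] [np.float64(0.0804), np.float64(0.0692)]
guard bbox [57 49  1  1  1] 276 142
```

```bash
python3 - <<'E'
from h import *
a=np.load('side0.npy',allow_pickle=True).item(); b=ctrl.get_image('side')
print(proj(a,[(.484,.295,.125),(.484,.295,.072)]).round(1).tolist())
for d in(a,b):
    im=d['image'][95:140,228:275]; hsv=cv2.cvtColor(im,cv2.COLOR_RGB2HSV); wood=cv2.inRange(hsv,(12,90,90),(30,255,255))
    g=cv2.cvtColor(im,cv2.COLOR_RGB2GRAY); 
    dk=(g[24:38,8:34]<60).astype(np.uint8); ys,xs=np.nonzero(dk); print('guard dark',len(xs),xs.min()+236,xs.max()+236,ys.min()+119,ys.max()+119,(xs.mean()+236).round(1),(ys.mean()+119).round(1))
    m=((hsv[...,1]<70)&(g>75)).astype(np.uint8); n,l,s,c=cv2.connectedComponentsWithStats(m); k=1+s[1:,4].argmax(); print('handle',s[k][:]+[228,95,0,0,0],(c[k]+[228,95]).round(1))
o=ctrl.get_obs(); print(o['t'],o['dq'].round(3))
E
```

```text
[[246.5, 107.1], [249.5, 126.1]]
guard dark 38 246 258 125 130 253.0 128.1
handle [239 104  18  25 324] [248.  115.6]
guard dark 68 242 258 123 131 250.9 127.7
handle [242 104  11  25 193] [247.3 114.7]
21.75 [-0.     0.001 -0.001 -0.001  0.     0.001]
```

The handle spans the same rows (104–129) as at the start and the guard's lower edge is in the same place, so the driver is seated and upright. The gripper is clear, so I'll hand in the job.

```bash
python3 -c "
from h import *
print(ctrl.finish_job())"
```

```text
the job is handed in; nothing more can be done
None
```

I handed the job in at about 21.8 s: by my camera checks the battery cap is turned to its stop and the driver stands released and upright in its original hole, and the small cap, ice pick, mug and bowl were not touched on purpose but I did not re-measure them; no verdict came back.

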